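Unlock the cutter case with the key that fits

TASK

The cutter case is locked. Of the three T-handled keys standing on the worktop, take the one whose slot fits over the bar of the case's cam latch, set it down over the bar and turn the latch about a quarter turn clockwise (seen from above) until its tongue is well clear of the keeper. Then lift the key off and set it aside, standing upright on the worktop, with the other two keys also left standing upright on the worktop.

Things in the scene. Friction and masses are not known exactly. Their poses are not given: they have to be found in the camera images.
- key_wide_mid (a point): The key that fits: loose steel T-key, upright, 78 mm tall, 0.25 kg. Foot 44 (x) x 56 (y) x 20 mm, cut in two by an open slot 20 mm wide along x, its halves joined by a bridge 24 (x) mm wide, 20 to 30 mm up; shank 13 mm thick; flat crossbar 14 (x) x 64 (y) mm, 52 to 78 mm up, to hold it by. Point: on the axis, 39 mm above the underside. z up. Starts within 0.3 rad of world axes.
- key_narrow_mid (a point): A wrong key, the same but for its slot, which is only 6 mm wide and does not go over the bar. Point and axes: as on the first key. The three keys start in a row from left to right, 80 mm or more apart, in any order.
- key_blank_mid (a point): A wrong key, an uncut blank: the same but with no slot in its foot. Point and axes: as on the first key.
- latch_bar (a point): Cam latch on a fixed low plywood case (200 x 200 mm, lid 70 mm above the worktop): a level disc 74 mm across bearing a bar 12 mm thick, 44 long, 14 high, rounded on top. Point: on the turning axis, on the disc's top face (76 mm above the worktop), where a seated key's underside rests. x along the bar, away from the tongue; z up; turns with the latch.
- latch (a joint): Turn of the latch, rad: 0 = locked, its tongue (82 mm long from the axis) under the keeper, a steel bridge at the case's front, top 14 mm above the lid. Grows clockwise from above to a stop at 1.35; starts at 0 to 0.12. Friction of 0.12 N m holds it where it is left. A seated key turns about 0.19 rad either way before it drives the bar.
Mind the look-alikes: they are no part of the job. What is shaped like the part that bears key_wide_mid but brown, pink or turquoise is not meant.

How it is judged (in metres and radians):
On the way, in this order (a step that is already met when the one before it is completed fails the run):
1. the fitting key is seated over the latch bar, the latch still locked (horizontal distance between key_wide_mid and latch_bar below 0.015 m and z of key_wide_mid in the frame of latch_bar below 0.047 m and value of joint latch below 0.7 rad), for 0.1 s.
2. the latch is turned well clear of the keeper with that key on its bar (value of joint latch above 0.95 rad and horizontal distance between key_wide_mid and latch_bar below 0.02 m and z of key_wide_mid in the frame of latch_bar below 0.052 m), for 0.1 s.
At the end, for the whole second after the job is handed in: The latch is turned at least 0.9 rad from locked, and all three keys stand upright (within 10 degrees) on the worktop, the middle of each less than 60 mm above it (value of joint latch above 0.9 rad and height (world z) of each of key_wide_mid, key_narrow_mid, key_blank_mid below 0.06 m and angle between each of key_wide_mid, key_narrow_mid, key_blank_mid's own z axis and vertical below 0.17 rad); the robot touches nothing.
It also fails if it takes over 54 s, if anything falls off the work surface, if the arm or the gripper's body presses on something with over 40 N, if the wrist force passes 120 N, or if a joint passes its speed limit or range.

ROBOT

A 6-joint arm with a two-finger parallel gripper is mounted at the origin on a cart in front of the work surface, level with it; the furniture and walls round the work are solid. World frame = base frame: x ahead of the robot, y to its left, z up, the work surface at z = 0. Lengths are in mm, angles in rad, forces in N, time in s.
With the tool pointing down it reaches from about 350 to 975 mm from the base axis. Payload 7.1 kg.
Tool frame: the origin (TCP) lies on the centre line of the jaws, within the pads' length; the fingertips stand 8 mm ahead of it and the grasp point (between the pads) lies 11 mm behind it; z points along the fingers, x is the direction in which the jaws open and shut, and the axes are right-handed (so a half turn about z gives the same grasp; the last joint's range is limited). The gripper opens to 88 mm and grips with 3 to 60 N. Pads are 20 mm wide; open, the fingers measure 115 mm over their backs; the gripper's body (75 mm by 178 mm) begins 61 mm behind the grasp point.
Start: joints at [-1.21, 0.423, 1.63, -0, 1.089, -0.019], TCP at [231.725, -580.438, 230.675] pointing down, gripper open.
Joint ranges: [-3, 3], [-0.9, 2.11], [0.09, 2.58], [-1.31, 4.45], [0.11, 2.69], [-2.54, 2.54]. Speed limits (rad/s): [2.39, 2.39, 3.01, 3.14, 3.14, 3.14].

INTERFACE

Orientations are given as a rotation vector (axis times angle).
In Python, from workcell import ctrl gives the robot as it stands.
- The arm moves only by the shell command python3 -m handwheel 'ROWS'. ROWS is JSON, a list of rows, each a list of 3 entries, a list of its own where there are three numbers: the turn, a rotation vector about the tool's x, y, z in rad, then the shift along the tool's x, y, z in mm, then the opening, from 0 (shut) to 1 (fully open). In form: [[[ax, ay, az], [tx, ty, tz], jaw], ...]. A call has exactly 10 rows; each row shifts and turns the pose as measured when the row begins, along the tool's axes as they then stand; what a row does not reach is not made up. A row lasts 1/12 s, in which the tool goes at most 41.7 mm and 7.16 degrees, less where a joint would pass 70% of its speed; a pose out of reach is approached as far as the arm can. A call with a gripper value outside its range is refused whole. The fingers move at their own pace and stop on an object; the grip force is fixed at half the most. Time passes only in rows, so rows that do not move let the fingers close, or fill a call up. It gives the time, the measured TCP pose, the force and the opening at its end, in the units of the state.
- ctrl.get_obs(): the state, without advancing time (a new reading comes with each control period).
- ctrl.get_image(name): name is "scene" or "top"; returns a dict with "pixels" (384x512x3 uint8, red, green, blue), "camera_matrix" (3x3 intrinsics, pixels), "rvec" (rotation vector, rad) and "tvec" (3), from world to camera coordinates, as OpenCV has them. Camera axes: x right, y down, z forward; pixel columns grow to the right and rows downward; lengths in mm; the calibration is good to about 2 mm. A picture is of the moment at which its call begins. There is no depth.
- ctrl.close_job(): hands the job in, once; it reports no verdict.
Trained networks look in a picture, given as the dict that the camera call returned (one of the last four; its "shot" number tells which), for a name from the list of things; names that differ only in an ending like _2 or _b are one class to them, and where a whole thing is asked for, a point or a joint stands for the part that bears it (a point fixed in the world has none). Each returns a list of dicts, best first, with "score" (0 to 1); they miss things now and then, are a little off and sometimes report something else, mostly with a low value. They report only what shows in the picture. A call takes as long as a camera call. They do not tell look-alikes from the thing itself.
- ctrl.look_for(picture, query): "position" ([x, y, z] in mm, in the coordinates of the camera as it stood for that picture, good to about 4 mm: the middle of the surface that is visible of it).
- ctrl.spot_point(picture, query): "position" ([x, y, z] in mm, in the coordinates of the camera as it stood for that picture, good to about 4 mm: a listed point, or the origin of a listed thing).
The state is a dict: "t": time; "qpos": joint angles; "qvel": joint speeds; "joint_torque": joint torques, N m; "ee_pos": TCP position; "orientation": TCP orientation; "ft_force": force on the tool from outside, world axes, zero at the start; "moment": the same for the moment, N m; "width": finger opening in mm.
Only numpy, scipy, OpenCV 4.12 (cv2) and the standard library are available. Lean on these libraries where they do the work, as an engineer would, in place of code of your own. Each camera call takes 0.05 s, during which the arm holds its last target.

## Working session

There is one attempt and no reset: what is moved stays moved. The work goes in short steps, Python scripts to look and compute and a shell command to move; the robot and the scene stay as the last step left them, time stands still between calls to the robot, and variables do not carry over. Pictures are saved under pics/ and viewed, and the job is handed in when it is done.

```bash
ls; mkdir -p pics
cat > h.py <<'E'
import numpy as np, cv2
from workcell import ctrl
def R(p): return cv2.Rodrigues(np.array(p['rvec'],float))[0]
def w(p,c): return R(p).T@(np.array(c,float)-np.array(p['tvec'],float).ravel())
def px(p,X): return cv2.projectPoints(np.array(X,float).reshape(-1,3),np.array(p['rvec'],float),np.array(p['tvec'],float),np.array(p['camera_matrix'],float),None)[0].reshape(-1,2)
def ray(p,u,v,z):
    d=R(p).T@np.linalg.inv(np.array(p['camera_matrix'],float))@np.array([u,v,1.]); o=-R(p).T@np.array(p['tvec'],float).ravel()
    return o+d*(z-o[2])/d[2]
def save(p,n,im=None):
    cv2.imwrite('pics/'+n,cv2.cvtColor(p['pixels'] if im is None else im,cv2.COLOR_RGB2BGR))
E
python3 - <<'E'
from h import *
s=ctrl.get_obs(); print(s)
for n in('scene','top'):
    p=ctrl.get_image(n); save(p,n+'0.png')
    for q in('key_wide_mid','key_narrow_mid','key_blank_mid','latch_bar'):
        for r in ctrl.spot_point(p,q)[:5]:
            W=w(p,r['position']); print(n,q,round(r['score'],2),W.round(0),px(p,W).round(0))
E
```

```text
pics
{'t': 0.0, 'qpos': array([-1.20997948e+00,  4.23829751e-01,  1.63067597e+00,  7.67024927e-06,
        1.08858700e+00, -1.90306997e-02]), 'qvel': array([-3.19753621e-06, -1.65412072e-03, -4.28469532e-04, -6.28657192e-04,
        1.51706374e-03,  2.38647381e-03]), 'joint_torque': array([-1.48037168e-03, -5.44623899e+01, -2.73662657e+01,  6.41891523e-02,
        2.26791442e-02, -9.76007618e-05]), 'ee_pos': array([ 231.55619206, -579.94778405,  229.91412016]), 'orientation': array([-2.60014537e+00,  1.76164030e+00,  1.91854646e-03]), 'ft_force': array([ 0.26963859, -0.40145645, -0.1790474 ]), 'moment': array([ 0.00311017,  0.02947834, -0.03935993]), 'width': 88.02654107837523}
scene key_wide_mid 0.97 [362. 341.  37.] [[230. 277.]]
scene key_wide_mid 0.94 [554. 386.  36.] [[160. 242.]]
scene key_wide_mid 0.88 [410. 238.  36.] [[246. 239.]]
scene key_wide_mid 0.81 [452. 409.  42.] [[179. 272.]]
scene key_narrow_mid 0.86 [545. 278.  37.] [[196. 219.]]
scene key_narrow_mid 0.39 [548. 145.  41.] [[233. 189.]]
scene key_blank_mid 0.86 [550. 144.  39.] [[233. 189.]]
scene latch_bar 0.85 [ 611. -162.   77.] [[289. 117.]]
scene latch_bar 0.6 [547. 145.  41.] [[233. 189.]]
top key_wide_mid 0.9 [553. 382.  40.] [[156. 154.]]
top key_wide_mid 0.77 [356. 340.  43.] [[170. 230.]]
top key_wide_mid 0.72 [411. 237.  39.] [[211. 209.]]
top key_wide_mid 0.62 [453. 411.  39.] [[144. 192.]]
top key_narrow_mid 0.71 [551. 278.  40.] [[196. 154.]]
top key_blank_mid 0.94 [549. 146.  39.] [[247. 155.]]
top latch_bar 0.63 [ 608. -160.   80.] [[369. 129.]]
```

Run:
```python
from h import *
p=ctrl.get_image('scene'); a=p['pixels']
save(p,'s1.png',cv2.resize(a[150:320,110:290],None,fx=4,fy=3.5*1.0,interpolation=cv2.INTER_CUBIC)[:600])
p=ctrl.get_image('top'); b=p['pixels']
save(p,'t1.png',cv2.resize(b[90:260,100:300],None,fx=3.5,fy=3.5,interpolation=cv2.INTER_CUBIC))
save(p,'t2.png',cv2.resize(b[70:190,310:440],None,fx=5,fy=5,interpolation=cv2.INTER_CUBIC))
```

```text
(no output)
```

View pics/scene0.png

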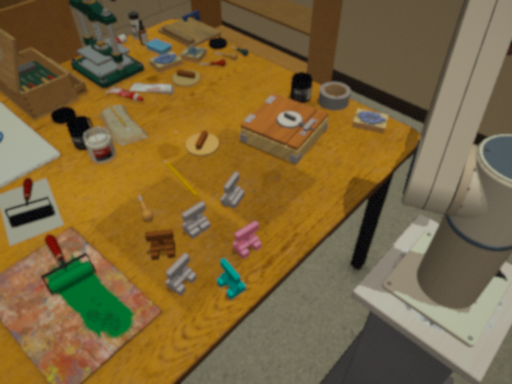

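View pics/top0.png

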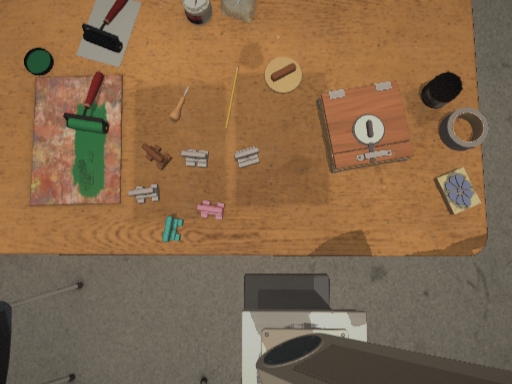

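View pics/s1.png

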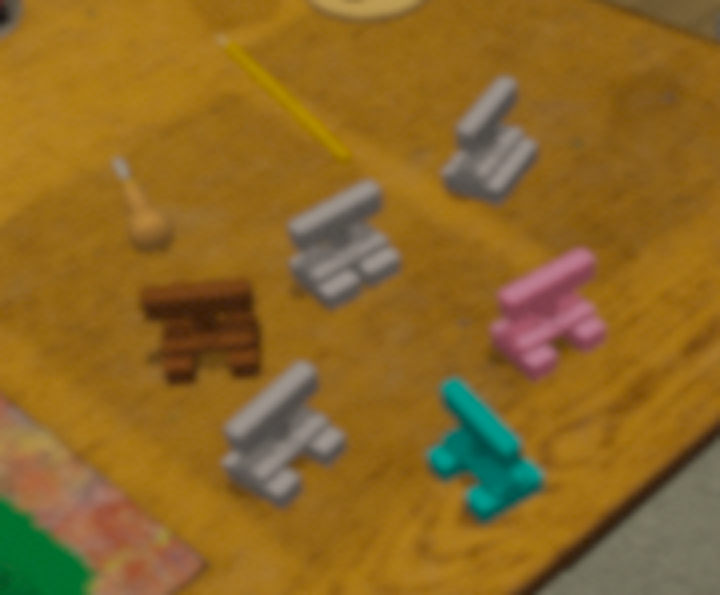

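View pics/t1.png

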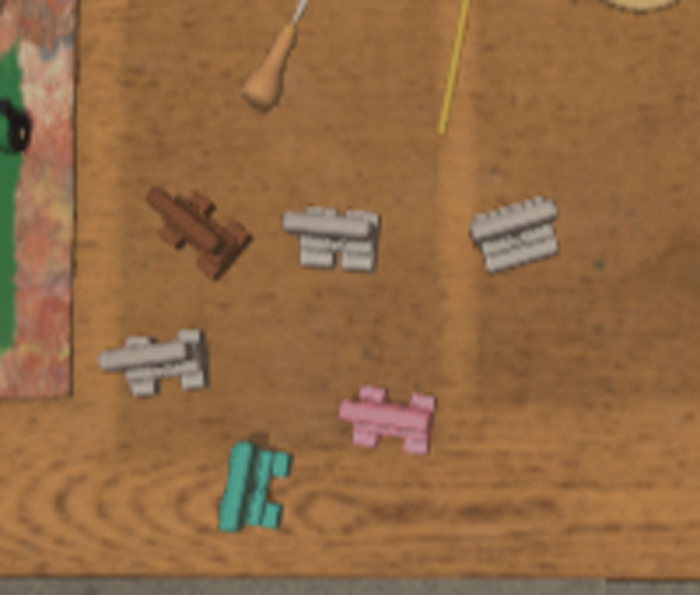

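View pics/t2.png

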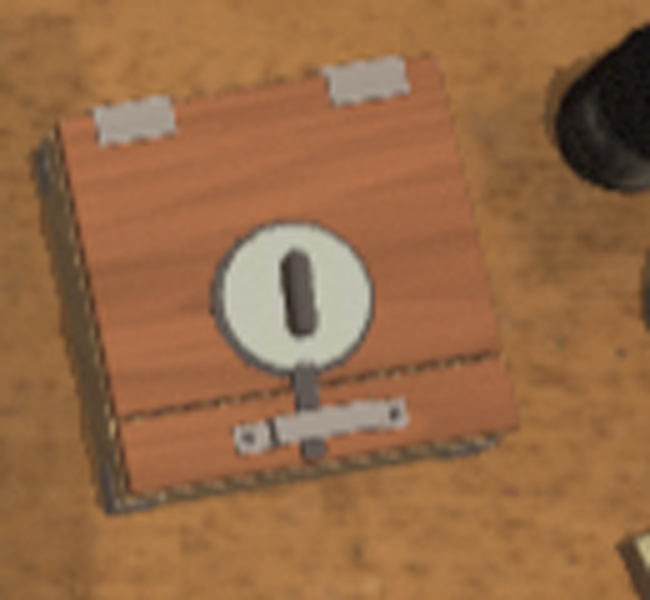

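The fitting key has to be one of three grey ones. In the top image they are at (144,192), which has a wide open slot, (195,154), which has a narrow slit, and (247,155), which is uncut. Brown (156,154), pink (211,209) and turquoise (170,230) are look-alikes. The wide-slotted grey key at (144,192) fits the description. I'll refine its pose by a silhouette fit and confirm it in an enlarged crop.

```bash
cat >> h.py <<'E'
from scipy.optimize import minimize
S=4
def boxes(slot=20):
    h=28; s=slot/2
    b=[(-22,22,s,h,0,20),(-22,22,-h,-s,0,20),(-12,12,-h,h,20,30),(-6.5,6.5,-6.5,6.5,30,52),(-7,7,-32,32,52,78)]
    return b
def rend(p,pose,z0=0,slot=20,off=(0,0)):
    x,y,a=pose; M=np.zeros((384*S,512*S),np.uint8); c,s=np.cos(a),np.sin(a)
    for b in boxes(slot):
        P=[(x+c*i-s*j,y+s*i+c*j,z0+k) for i in b[:2] for j in b[2:4] for k in b[4:]]
        u=(px(p,P)+0.5+np.array(off))*S-0.5
        cv2.fillConvexPoly(M,cv2.convexHull(np.round(u).astype(np.int32)),255)
    return cv2.resize(M,(512,384),interpolation=cv2.INTER_AREA)/255.
def greymask(p,c,r=32):
    # soft mask: chroma low (grey vs. wood), around pixel c
    a=p['pixels'].astype(float); sat=(a.max(2)-a.min(2))/(a.max(2)+1)
    m=np.clip((0.5-sat)/0.3,0,1); k=np.zeros_like(m); u,v=map(int,c); k[v-r:v+r,u-r:u+r]=1
    return m*k
def fitkey(ps,x0,z0=0,r=26):
    ms=[greymask(p,px(p,[x0[0],x0[1],z0+39])[0],r) for p in ps]
    def f(q):
        q=[q[0],q[1],q[2]/50]
        return sum(((cv2.GaussianBlur(rend(p,q,z0),(0,0),.8)-m)**2).sum()/m.sum() for p,m in zip(ps,ms))
    best=None
    for a in np.arange(-.4,.41,.2)+x0[2]:
        r_=minimize(f,[x0[0],x0[1],a*50],method='Nelder-Mead',options=dict(initial_simplex=[[x0[0],x0[1],a*50],[x0[0]+8,x0[1],a*50],[x0[0],x0[1]+8,a*50],[x0[0],x0[1],a*50+8]],xatol=.1,fatol=1e-4))
        if best is None or r_.fun<best.fun: best=r_
    q=best.x; return np.array([q[0],q[1],q[2]/50]),best.fun,ms
E
python3 - <<'E'
from h import *
ps=[ctrl.get_image('scene'),ctrl.get_image('top')]
print(fitkey(ps,[453,410,0])[:2])
for p in ps: print(fitkey([p],[453,410,0])[:2])
q,_,ms=fitkey(ps,[453,410,0])
outs=[]
for p,m in zip(ps,ms):
    a=p['pixels'].copy(); k=(rend(p,q)>.5).astype(np.uint8)
    u,v=px(p,[q[0],q[1],39])[0].astype(int); sl=np.s_[v-24:v+24,u-24:u+24]
    big=cv2.resize(a[sl],None,fx=8,fy=8,interpolation=cv2.INTER_CUBIC); kb=cv2.resize(k[sl],None,fx=8,fy=8,interpolation=cv2.INTER_NEAREST)
    outs.append(big.copy())if 0 else None
    cs,_=cv2.findContours(kb,cv2.RETR_EXTERNAL,cv2.CHAIN_APPROX_NONE); cv2.drawContours(big,cs,-1,(255,0,0),1); outs.append(big)
save(ps[0],'fit.png',np.hstack(outs))
# latch: disc
p=ps[1]; a=p['pixels'].astype(float)
r=np.array([608,-160]); 
b=cv2.resize(p['pixels'][95:165,330:410],None,fx=7,fy=7,interpolation=cv2.INTER_CUBIC)
save(p,'lat.png',b)
for p,n in zip(ps,('s','t')):
    a=p['pixels'].astype(float); u,v=px(p,[608,-160,76])[0].astype(int)
    sat=(a.max(2)-a.min(2))/(a.max(2)+1); k=np.zeros(sat.shape,np.uint8); k[(a.min(2)>140)&(sat<.3)]=255
    z=np.zeros_like(k); z[v-22:v+22,u-22:u+22]=k[v-22:v+22,u-22:u+22]
    cs,_=cv2.findContours(z,cv2.RETR_EXTERNAL,cv2.CHAIN_APPROX_NONE); c=max(cs,key=cv2.contourArea)
    W=np.array([ray(p,*t,76)[:2] for t in cv2.convexHull(c)[:,0]+0.0],np.float32)
    Wc=np.array([ray(p,*t,76)[:2] for t in c[:,0]+0.0],np.float32)
    print(n,cv2.contourArea(c),cv2.minEnclosingCircle(Wc), Wc.min(0),Wc.max(0))
E
```

```text
(array([4.52657914e+02, 4.09859953e+02, 1.53303344e-01]), np.float64(0.15968007576618026))
(array([4.52938988e+02, 4.09546973e+02, 2.10035983e-01]), np.float64(0.08517026659610084))
(array([4.52800986e+02, 4.10246958e+02, 1.38386301e-01]), np.float64(0.06546793124767397))
s 123.5 ((608.5953369140625, -159.56536865234375), 34.71897888183594) [ 575.432   -192.33705] [ 643.07196  -125.957115]
t 607.5 ((609.5781860351562, -159.80316162109375), 36.446598052978516) [ 575.8136  -195.43393] [ 645.01294 -125.32606]
```

View pics/fit.png

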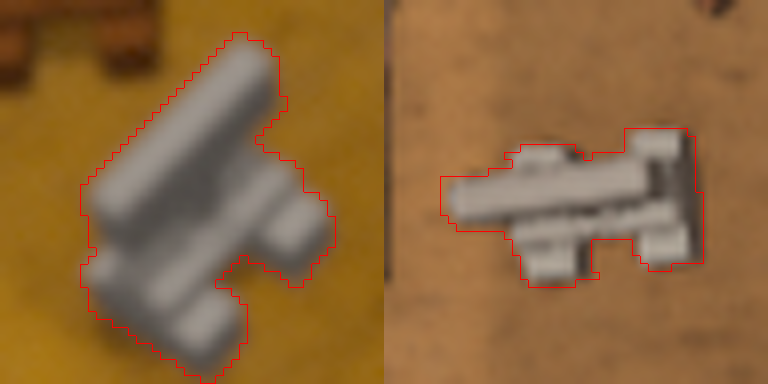

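View pics/lat.png

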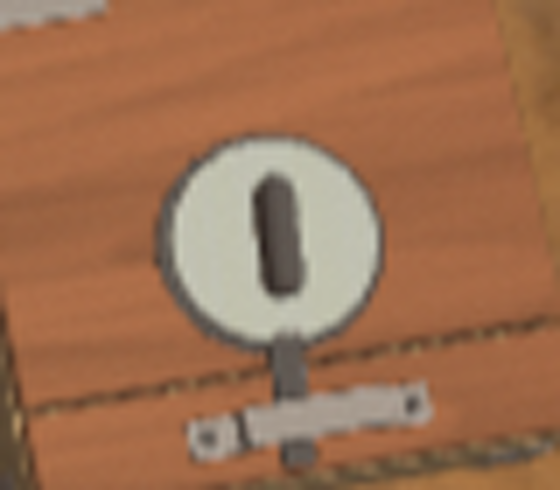

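Confirmed: the key at (144,192) in the top image has the wide open slot and the fitted outline matches it, so its pose is (452.7, 409.9) with yaw ≈0.16. The latch is at (609, -160) and the bar yaw is ≈0.11. Next I'll plan the moves.

```bash
cat > m.py <<'E'
import sys
from h import *
def plan(x,y,z,yaw):
    s=ctrl.get_obs(); Rt=cv2.Rodrigues(np.array(s['orientation'],float))[0]
    c,n=np.cos(yaw),np.sin(yaw); Rg=np.array([[c,n,0],[n,-c,0],[0,0,-1.]])
    rv=cv2.Rodrigues(Rt.T@Rg)[0].ravel(); d=np.array([x,y,z])-s['ee_pos']
    print('t',round(s['t'],2),'pos',s['ee_pos'].round(1),'yaw',round(np.arctan2(Rt[1,0],Rt[0,0]),3),'w',round(s['width'],1),'F',np.round(s['ft_force'],1),'M',np.round(s['moment'],2),'q1,q6',s['qpos'][[0,5]].round(2))
    print('turn',rv.round(3),'shift before turn',(Rt.T@d).round(1),'after turn',(Rg.T@d).round(1))
plan(*map(float,sys.argv[1:5]))
E
python3 m.py 450 0 230 0.16
python3 - <<'E'
from h import *
p=ctrl.get_image('top')
f=lambda u,v,z:ray(p,330+(u+.5)/7-.5,95+(v+.5)/7-.5,z)[:2]
a,b=f(272,178,88),f(286,293,88); d=a-b; print(a,b,np.arctan2(d[1],d[0]),(a+b)/2,np.hypot(*d))
a=np.array([609,-160]); b=f(298,466,73); d=a-b; print(b,np.arctan2(d[1],d[0]),np.hypot(*d))
E
```

```text
t 0.7 pos [ 231.8 -580.5  230.7] yaw -1.191 w 87.8 F [-0.1  0.4 -0.1] M [ 0.01 -0.07  0.02] q1,q6 [-1.21 -0.02]
turn [ 0.    -0.    -1.351] shift before turn [-458.2 -417.9    0.7] after turn [ 307.9 -538.3    0.7]
[ 628.69000597 -156.33109587] [ 587.12415999 -159.8833154 ] 0.08525291278153517 [ 607.90708298 -158.10720564] 41.71735629041396
[ 528.01322973 -166.41872251] 0.07909110349267025 81.24073458983575
```

```bash
python3 -m handwheel '[[[0,0,0],[-30,-27.5,0],0.4],[[0,0,0],[-30,-27.5,0],0.4],[[0,0,0],[-30,-27.5,0],0.4],[[0,0,0],[-30,-27.5,0],0.4],[[0,0,0],[-30,-27.5,0],0.4],[[0,0,0],[-30,-27.5,0],0.4],[[0,0,0],[-30,-27.5,0],0.4],[[0,0,0],[-30,-27.5,0],0.4],[[0,0,0],[-30,-27.5,0],0.4],[[0,0,0],[-30,-27.5,0],0.4]]'; python3 m.py 452.7 409.9 200 0.16
```

```text
t: 1.58
ee_pos: [378.0, -196.9, 229.9]
orientation: [2.587, -1.777, 0.012]
ft_force: [1.0, -0.0, 0.1]
width: 35.1
t 1.58 pos [ 378.  -196.9  229.9] yaw -1.204 w 35.1 F [ 1.  -0.   0.1] M [-0.04  0.02  0.02] q1,q6 [-0.5  0.7]
turn [ 0.005 -0.008 -1.364] shift before turn [-539.8 -287.5   25.7] after turn [ 170.4 -587.1   29.9]
```

```bash
python3 -m handwheel '[[[0,0,0],[-36,-19,0],0.4],[[0,0,0],[-36,-19,0],0.4],[[0,0,0],[-36,-19,0],0.4],[[0,0,0],[-36,-19,0],0.4],[[0,0,0],[-36,-19,0],0.4],[[0,0,0],[-36,-19,0],0.4],[[0,0,0],[-36,-19,0],0.4],[[0,0,0],[-36,-19,0],0.4],[[0,0,0],[-36,-19,0],0.4],[[0,0,0],[-36,-19,0],0.4]]' >/dev/null;  python3 -m handwheel '[[[0,0,-0.12],[0,0,0],0.4],[[0,0,-0.12],[0,0,0],0.4],[[0,0,-0.12],[0,0,0],0.4],[[0,0,-0.12],[0,0,0],0.4],[[0,0,-0.12],[0,0,0],0.4],[[0,0,-0.12],[0,0,0],0.4],[[0,0,-0.12],[0,0,0],0.4],[[0,0,-0.12],[0,0,0],0.4],[[0,0,-0.12],[0,0,0],0.4],[[0,0,-0.12],[0,0,0],0.4]]' ; python3 m.py 452.7 409.9 150 0.16
```

```text
t: 3.25
ee_pos: [427.6, 229.1, 232.4]
orientation: [3.137, 0.067, 0.034]
ft_force: [-0.5, -0.1, 1.1]
width: 35.2
t 3.25 pos [427.6 229.1 232.4] yaw 0.043 w 35.2 F [-0.5 -0.1  1.1] M [-0.   -0.07  0.02] q1,q6 [0.48 0.44]
turn [ 0.006 -0.021 -0.117] shift before turn [  31.1 -180.    82.3] after turn [  53.6 -174.5   82.4]
```

```bash
python3 -m handwheel '[[[0.006,-0.021,-0.117],[0,0,0],0.4],[[0,0,0],[8,-27,6],0.4],[[0,0,0],[8,-27,6],0.4],[[0,0,0],[8,-27,6],0.4],[[0,0,0],[8,-27,6],0.4],[[0,0,0],[8,-27,6],0.4],[[0,0,0],[8,-27,6],0.4],[[0,0,0],[5,-12,25],0.4],[[0,0,0],[0,0,20],0.4],[[0,0,0],[0,0,0],0.4]]' ; python3 m.py 452.7 409.9 54 0.16
```

```text
t: 4.08
ee_pos: [452.5, 419.8, 151.4]
orientation: [-3.125, -0.273, -0.01]
ft_force: [0.3, 0.2, -1.2]
width: 35.3
t 4.08 pos [452.5 419.8 151.4] yaw 0.174 w 35.3 F [ 0.3  0.2 -1.2] M [-0.02 -0.08  0.02] q1,q6 [0.73 0.55]
turn [-0.005 -0.007  0.014] shift before turn [-2.2 10.2 97.3] after turn [-1.4  9.8 97.4]
```

```bash
python3 -m handwheel '[[[-0.005,-0.007,0.014],[0,0,0],0.4],[[0,0,0],[-1.5,9.5,0],0.4],[[0,0,0],[0,0,0],0.4],[[0,0,0],[0,0,15],0.4],[[0,0,0],[0,0,15],0.4],[[0,0,0],[0,0,15],0.4],[[0,0,0],[0,0,15],0.4],[[0,0,0],[0,0,15],0.4],[[0,0,0],[0,0,10],0.4],[[0,0,0],[0,0,0],0.4]]' ; python3 m.py 452.7 409.9 54 0.16
```

```text
t: 4.92
ee_pos: [458.6, 407.2, 75.7]
orientation: [-3.125, -0.238, -0.018]
ft_force: [-0.5, 0.2, -0.2]
width: 34.9
t 4.92 pos [458.6 407.2  75.7] yaw 0.152 w 34.9 F [-0.5  0.2 -0.2] M [-0.09 -0.03  0.03] q1,q6 [0.71 0.56]
turn [-0.006 -0.012 -0.008] shift before turn [-5.7 -3.4 21.7] after turn [-5.4 -3.6 21.7]
```

```bash
python3 -m handwheel '[[[-0.006,-0.012,-0.008],[0,0,0],0.4],[[0,0,0],[-5.5,-3.5,0],0.4],[[0,0,0],[0,0,0],0.4],[[0,0,0],[-0.7,0,7],0.4],[[0,0,0],[-0.7,0,7],0.4],[[0,0,0],[-0.7,0,7],0.4],[[0,0,0],[0,0,0],0.4],[[0,0,0],[0,0,0],0.4],[[0,0,0],[0,0,0],0.4],[[0,0,0],[0,0,0],0.4]]' ; python3 m.py 452.7 409.9 54 0.16
```

```text
t: 5.75
ee_pos: [451.6, 410.6, 57.0]
orientation: [-3.129, -0.251, -0.005]
ft_force: [0.3, -0.6, -0.4]
width: 35.2
t 5.75 pos [451.6 410.6  57. ] yaw 0.16 w 35.2 F [ 0.3 -0.6 -0.4] M [ 0.   -0.12 -0.03] q1,q6 [0.72 0.56]
turn [-0.003 -0.003 -0.   ] shift before turn [0.9 0.9 3. ] after turn [0.9 0.9 3. ]
```

Good. Closing on the key.

```bash
python3 -m handwheel '[[[-0.003,-0.003,0],[0.9,0.9,2.5],0.4],[[0,0,0],[0,0,0],0.4],[[0,0,0],[0,0,0],0],[[0,0,0],[0,0,0],0],[[0,0,0],[0,0,0],0],[[0,0,0],[0,0,0],0],[[0,0,0],[0,0,0],0],[[0,0,0],[0,0,0],0],[[0,0,0],[0,0,0],0],[[0,0,0],[0,0,0],0]]' ; python3 m.py 452.7 409.9 220 0.16
python3 - <<'E'
from h import *
p=ctrl.get_image('scene'); save(p,'g1.png',cv2.resize(p['pixels'][170:330,100:280],None,fx=3.5,fy=3.5))
E
```

```text
t: 6.58
ee_pos: [452.9, 409.7, 54.4]
orientation: [3.131, 0.251, 0.0]
ft_force: [0.0, 0.3, -0.8]
width: 13.7
t 6.58 pos [452.9 409.7  54.4] yaw 0.16 w 13.7 F [ 0.   0.3 -0.8] M [-0.07 -0.09 -0.03] q1,q6 [0.72 0.56]
turn [ 0.001 -0.    -0.   ] shift before turn [-2.000e-01 -1.000e-01 -1.656e+02] after turn [  -0.2   -0.2 -165.6]
```

View pics/g1.png

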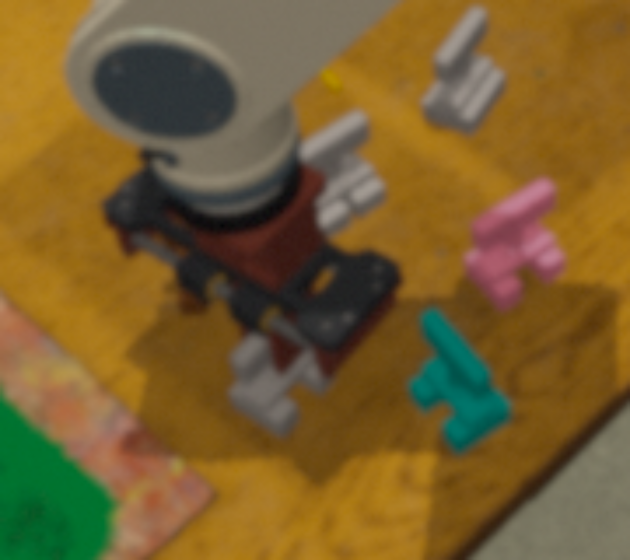

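The crop shows the jaws closed on the wide-slot key at about (290,380) there, width 13.7 mm, which matches the crossbar. Lifting.

```bash
python3 -m handwheel '[[[0,0,0],[0,0,-10],0],[[0,0,0],[0,0,-20],0],[[0,0,0],[0,0,-20],0],[[0,0,0],[0,0,-20],0],[[0,0,0],[0,0,-20],0],[[0,0,0],[0,0,-20],0],[[0,0,0],[0,0,-20],0],[[0,0,0],[0,0,-20],0],[[0,0,0],[0,0,-15],0],[[0,0,0],[0,0,0],0]]' ; python3 m.py 608.5 -159.5 200 0.085
```

```text
t: 7.47
ee_pos: [451.1, 408.2, 230.5]
orientation: [3.128, 0.25, -0.006]
ft_force: [0.6, 0.7, -1.8]
width: 13.9
t 7.47 pos [451.1 408.2 230.5] yaw 0.16 w 13.9 F [ 0.6  0.7 -1.8] M [ 0.04 -0.12 -0.01] q1,q6 [0.72 0.56]
turn [0.003 0.004 0.075] shift before turn [ 65.3 585.4  32. ] after turn [108.7 579.   30.5]
```

```bash
python3 -m handwheel '[[[0.003,0.004,0.075],[0,0,0],0],[[0,0,0],[3,16,0],0],[[0,0,0],[6,32,0],0],[[0,0,0],[7,37,0],0],[[0,0,0],[7,37,0],0],[[0,0,0],[7,37,0],0],[[0,0,0],[7,37,0],0],[[0,0,0],[7,37,0],0],[[0,0,0],[7,37,0],0],[[0,0,0],[7,37,0],0]]' ; python3 m.py 608.5 -159.5 200 0.085
```

```text
t: 8.3
ee_pos: [532.7, 94.9, 225.7]
orientation: [3.136, 0.167, -0.01]
ft_force: [0.5, 0.1, -1.9]
width: 13.9
t 8.3 pos [532.7  94.9 225.7] yaw 0.106 w 13.9 F [ 0.5  0.1 -1.9] M [-0.05 -0.11  0.  ] q1,q6 [0.15 0.05]
turn [0.    0.006 0.021] shift before turn [ 48.6 260.9  25.5] after turn [ 53.9 259.9  25.7]
```

```bash
python3 -m handwheel '[[[0,0.006,0.021],[7,35,0],0],[[0,0,0],[7,35,0],0],[[0,0,0],[7,35,0],0],[[0,0,0],[7,35,0],0],[[0,0,0],[7,35,3],0],[[0,0,0],[7,35,4],0],[[0,0,0],[6,30,5],0],[[0,0,0],[3,14,5],0],[[0,0,0],[0,0,0],0],[[0,0,0],[0,0,0],0]]' ; python3 m.py 608.5 -159.5 180 0.085
```

```text
t: 9.13
ee_pos: [597.8, -180.9, 199.4]
orientation: [3.138, 0.138, -0.023]
ft_force: [-0.2, 1.0, -1.6]
width: 13.9
t 9.13 pos [ 597.8 -180.9  199.4] yaw 0.088 w 13.9 F [-0.2  1.  -1.6] M [-0.   -0.07  0.02] q1,q6 [-0.31 -0.4 ]
turn [-0.     0.015  0.003] shift before turn [ 12.8 -20.4  19.2] after turn [ 12.4 -20.4  19.4]
```

```bash
python3 -m handwheel '[[[0,0.015,0.003],[0,0,0],0],[[0,0,0],[6,-10,0],0],[[0,0,0],[6,-10,0],0],[[0,0,0],[0,0,7],0],[[0,0,0],[0,0,8],0],[[0,0,0],[0,0,8],0],[[0,0,0],[0,0,8],0],[[0,0,0],[0,0,0],0],[[0,0,0],[0,0,0],0],[[0,0,0],[0,0,0],0]]' ; python3 m.py 608.5 -159.5 155 0.085
python3 - <<'E'
from h import *
for n in('scene','top'):
    p=ctrl.get_image(n);u,v=px(p,[608,-160,90])[0].astype(int)
    save(p,'l1%s.png'%n,cv2.resize(p['pixels'][v-50:v+50,u-50:u+50],None,fx=6,fy=6,interpolation=cv2.INTER_CUBIC))
E
```

```text
t: 9.97
ee_pos: [606.3, -149.6, 164.0]
orientation: [-3.135, -0.148, 0.004]
ft_force: [0.0, 0.6, -1.0]
width: 13.9
t 9.97 pos [ 606.3 -149.6  164. ] yaw 0.095 w 13.9 F [ 0.   0.6 -1. ] M [-0.06 -0.07  0.03] q1,q6 [-0.26 -0.36]
turn [-0.003  0.002  0.01 ] shift before turn [ 1.2 10.1  8.9] after turn [ 1.3 10.1  9. ]
```

View pics/l1scene.png

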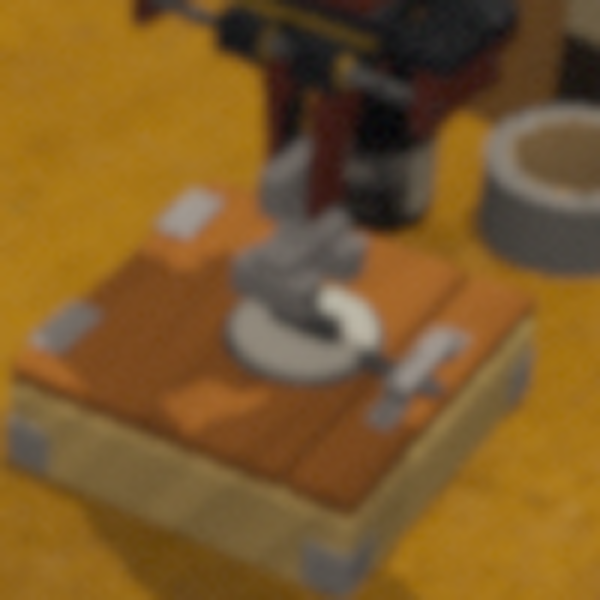

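View pics/l1top.png

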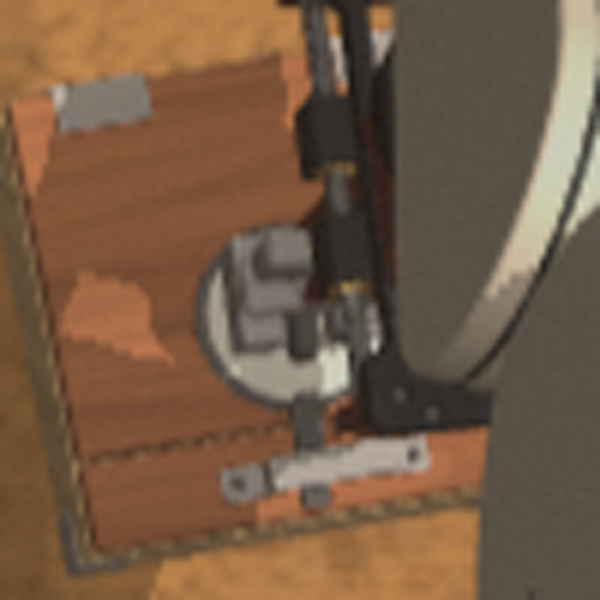

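The scene crop shows the key hanging above the disc, and the top crop shows it about 10 mm left of the bar, which agrees with the measured offset. I'll correct that before lowering.

```bash
python3 -m handwheel '[[[-0.003,0.002,0.01],[1.3,10,0],0],[[0,0,0],[0,0,0],0],[[0,0,0],[0,0,0],0],[[0,0,0],[0,0,0],0],[[0,0,0],[0,0,0],0],[[0,0,0],[0,0,0],0],[[0,0,0],[0,0,0],0],[[0,0,0],[0,0,0],0],[[0,0,0],[0,0,0],0],[[0,0,0],[0,0,0],0]]' ; python3 m.py 608.5 -159.5 155 0.085
python3 - <<'E'
from h import *
for n in('scene','top'):
    p=ctrl.get_image(n);u,v=px(p,[608,-160,90])[0].astype(int)
    save(p,'l2%s.png'%n,cv2.resize(p['pixels'][v-30:v+30,u-30:u+30],None,fx=9,fy=9,interpolation=cv2.INTER_CUBIC))
E
```

```text
t: 10.9
ee_pos: [609.9, -162.0, 166.1]
orientation: [3.137, 0.128, 0.006]
ft_force: [-0.3, -0.2, -2.3]
width: 13.8
t 10.9 pos [ 609.9 -162.   166.1] yaw 0.082 w 13.8 F [-0.3 -0.2 -2.3] M [-0.03 -0.14  0.03] q1,q6 [-0.28 -0.36]
turn [ 0.002 -0.004 -0.003] shift before turn [-1.3 -2.7 11.1] after turn [-1.2 -2.7 11.1]
```

View pics/l2scene.png

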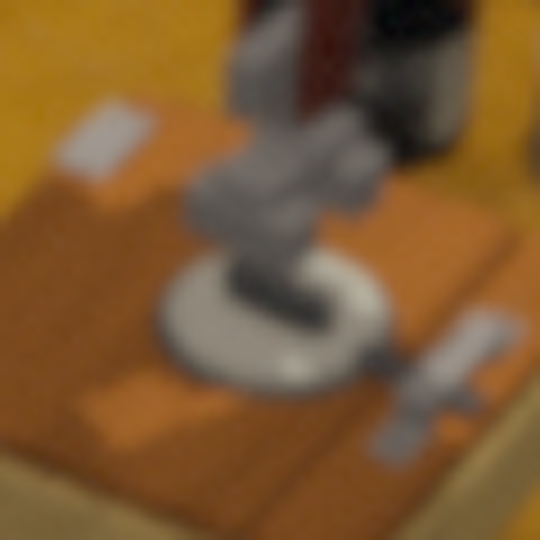

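View pics/l2top.png

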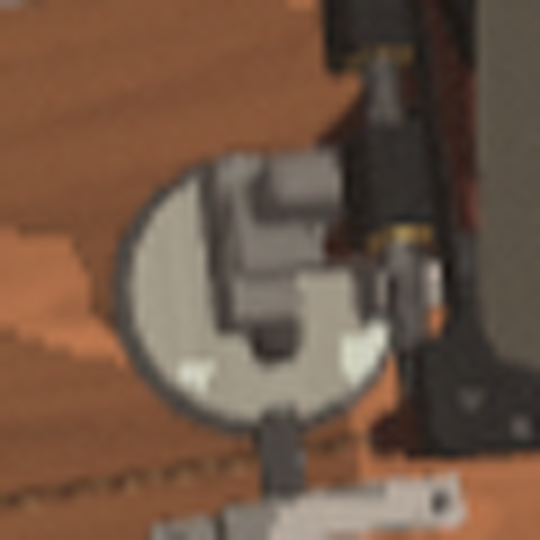

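The bar end shows between the foot halves, at about (275,340) in the top crop. I'll fine-correct and lower to just above the bar.

```bash
python3 -m handwheel '[[[0.002,-0.004,-0.003],[-1,-2.5,0],0],[[0,0,0],[0,0,0],0],[[0,0,0],[0,0,4],0],[[0,0,0],[0,0,4],0],[[0,0,0],[0,0,4],0],[[0,0,0],[0,0,2],0],[[0,0,0],[0,0,0],0],[[0,0,0],[0,0,0],0],[[0,0,0],[0,0,0],0],[[0,0,0],[0,0,0],0]]' ; python3 m.py 608.5 -159.5 130 0.085
python3 - <<'E'
from h import *
for n in('scene','top'):
    p=ctrl.get_image(n);u,v=px(p,[608,-160,90])[0].astype(int)
    save(p,'l3%s.png'%n,cv2.resize(p['pixels'][v-30:v+30,u-30:u+30],None,fx=9,fy=9,interpolation=cv2.INTER_CUBIC))
E
```

```text
t: 11.83
ee_pos: [608.2, -159.1, 149.7]
orientation: [-3.138, -0.134, 0.003]
ft_force: [0.2, 0.8, -1.2]
width: 13.9
t 11.83 pos [ 608.2 -159.1  149.7] yaw 0.085 w 13.9 F [ 0.2  0.8 -1.2] M [-0.05 -0.12  0.  ] q1,q6 [-0.27 -0.36]
turn [-0.001  0.002  0.   ] shift before turn [ 0.3  0.4 19.7] after turn [ 0.3  0.4 19.7]
```

View pics/l3scene.png

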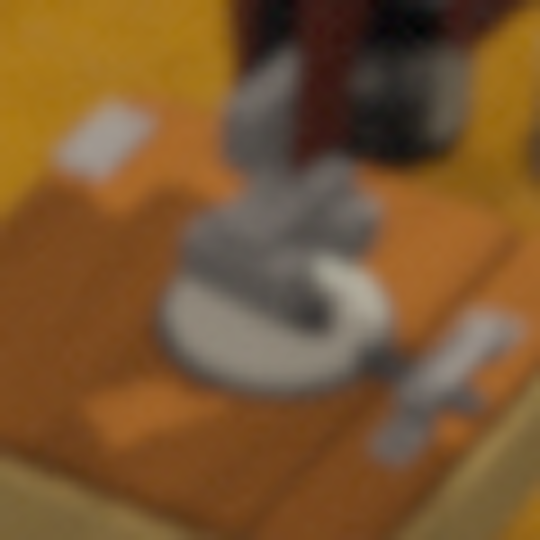

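View pics/l3top.png

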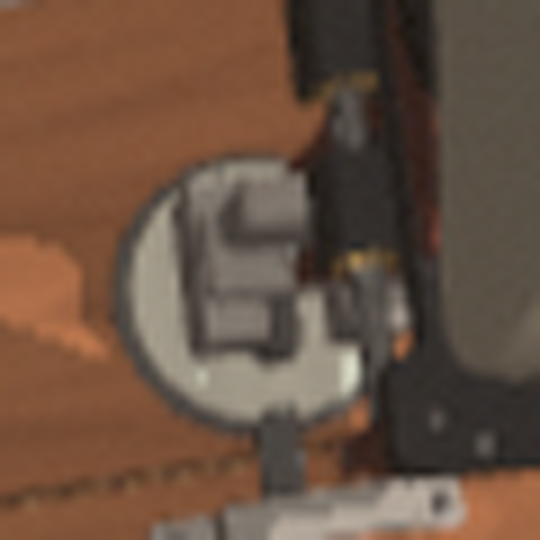

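```bash
python3 -m handwheel '[[[-0.001,0.002,0],[0.3,0.3,2],0],[[0,0,0],[0,0,2],0],[[0,0,0],[0,0,2],0],[[0,0,0],[0,0,2],0],[[0,0,0],[0,0,2],0],[[0,0,0],[0,0,0],0],[[0,0,0],[0,0,0],0],[[0,0,0],[0,0,0],0],[[0,0,0],[0,0,0],0],[[0,0,0],[0,0,0],0]]' ; python3 m.py 608.5 -159.5 130 0.085
```

```text
t: 12.77
ee_pos: [608.8, -159.5, 139.0]
orientation: [3.138, 0.134, 0.002]
ft_force: [-0.0, 0.8, -1.6]
width: 14.0
t 12.77 pos [ 608.8 -159.5  139. ] yaw 0.085 w 14.0 F [-0.   0.8 -1.6] M [-0.04 -0.08  0.02] q1,q6 [-0.28 -0.36]
turn [ 0.    -0.001  0.   ] shift before turn [-0.3  0.   9. ] after turn [-0.3  0.   9. ]
```

There is no contact force and the underside is about 5 mm below the bar top, so the slot is over the bar. Continuing down.

```bash
python3 -m handwheel '[[[0,0,0],[-0.2,0,2],0],[[0,0,0],[0,0,2],0],[[0,0,0],[0,0,2],0],[[0,0,0],[0,0,1],0],[[0,0,0],[0,0,0],0],[[0,0,0],[0,0,0],0],[[0,0,0],[0,0,0],0],[[0,0,0],[0,0,0],0],[[0,0,0],[0,0,0],0],[[0,0,0],[0,0,0],0]]' ; python3 m.py 608.5 -159.5 130 0.085
```

```text
t: 13.6
ee_pos: [608.7, -159.5, 131.4]
orientation: [3.138, 0.134, 0.002]
ft_force: [0.2, 0.5, -1.4]
width: 13.6
t 13.6 pos [ 608.7 -159.5  131.4] yaw 0.085 w 13.6 F [ 0.2  0.5 -1.4] M [-0.02 -0.09 -0.04] q1,q6 [-0.28 -0.36]
turn [ 0.    -0.001  0.   ] shift before turn [-0.2 -0.   1.4] after turn [-0.2 -0.   1.4]
```

Seated: key mid is about 40 mm above the bar frame, with no load. Now turning clockwise (positive tool z).

```bash
python3 -m handwheel '[[[0,0,0.05],[0,0,0],0],[[0,0,0.05],[0,0,0],0],[[0,0,0.05],[0,0,0],0],[[0,0,0.05],[0,0,0],0],[[0,0,0.05],[0,0,0],0],[[0,0,0.05],[0,0,0],0],[[0,0,0.05],[0,0,0],0],[[0,0,0.05],[0,0,0],0],[[0,0,0],[0,0,0],0],[[0,0,0],[0,0,0],0]]' ; python3 m.py 608.5 -159.5 131 -0.7
```

```text
t: 14.43
ee_pos: [609.0, -160.2, 131.8]
orientation: [3.097, -0.518, 0.004]
ft_force: [-0.3, -0.5, -2.1]
width: 13.9
t 14.43 pos [ 609.  -160.2  131.8] yaw -0.331 w 13.9 F [-0.3 -0.5 -2.1] M [-0.   -0.02  0.12] q1,q6 [-0.28  0.06]
turn [ 0.001 -0.003  0.369] shift before turn [-0.8 -0.5  0.8] after turn [-0.9 -0.2  0.8]
```

```bash
python3 -m handwheel '[[[0.001,-0.003,0.05],[-0.6,-0.4,0.4],0],[[0,0,0.05],[0,0,0],0],[[0,0,0.05],[0,0,0],0],[[0,0,0.05],[0,0,0],0],[[0,0,0.05],[0,0,0],0],[[0,0,0.05],[0,0,0],0],[[0,0,0.05],[0,0,0],0],[[0,0,0.05],[0,0,0],0],[[0,0,0],[0,0,0],0],[[0,0,0],[0,0,0],0]]' ; python3 m.py 608.5 -159.5 131 -1.2
```

```text
t: 15.27
ee_pos: [608.9, -160.5, 131.8]
orientation: [2.933, -1.122, 0.002]
ft_force: [1.0, -0.2, -3.1]
width: 14.1
t 15.27 pos [ 608.9 -160.5  131.8] yaw -0.731 w 14.1 F [ 1.  -0.2 -3.1] M [-0.05 -0.02  0.07] q1,q6 [-0.28  0.46]
turn [ 0.001 -0.002  0.469] shift before turn [-0.9 -0.5  0.8] after turn [-1.1 -0.   0.8]
```

```bash
python3 -m handwheel '[[[0.001,-0.002,0.05],[-0.6,-0.4,0.4],0],[[0,0,0.05],[0,0,0],0],[[0,0,0.05],[0,0,0],0],[[0,0,0.05],[0,0,0],0],[[0,0,0.05],[0,0,0],0],[[0,0,0.05],[0,0,0],0],[[0,0,0.05],[0,0,0],0],[[0,0,0.05],[0,0,0],0],[[0,0,0.05],[0,0,0],0],[[0,0,0],[0,0,0],0]]' ; python3 m.py 608.5 -159.5 131 -1.2
python3 - <<'E'
from h import *
for n in('scene','top'):
    p=ctrl.get_image(n);u,v=px(p,[608,-160,90])[0].astype(int)
    save(p,'l4%s.png'%n,cv2.resize(p['pixels'][v-35:v+45,u-40:u+40],None,fx=7,fy=7,interpolation=cv2.INTER_CUBIC))
E
```

```text
t: 16.1
ee_pos: [608.5, -160.6, 131.7]
orientation: [2.612, -1.742, 0.001]
ft_force: [0.0, 0.4, -2.3]
width: 13.8
t 16.1 pos [ 608.5 -160.6  131.7] yaw -1.176 w 13.8 F [ 0.   0.4 -2.3] M [ 0.05 -0.11  0.09] q1,q6 [-0.28  0.9 ]
turn [ 0.001 -0.001  0.024] shift before turn [-1.  -0.4  0.7] after turn [-1.  -0.4  0.7]
```

View pics/l4scene.png

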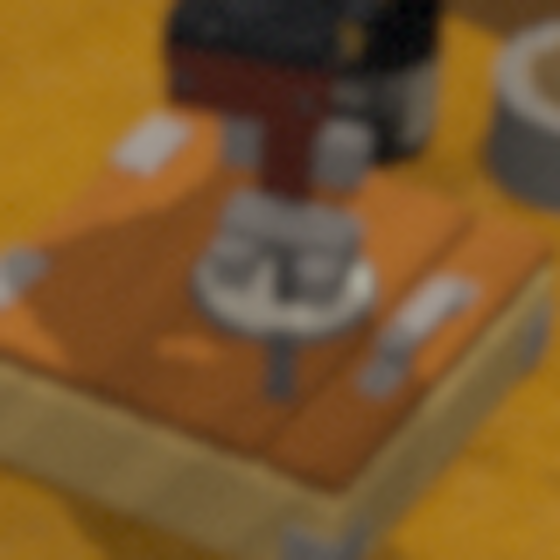

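View pics/l4top.png

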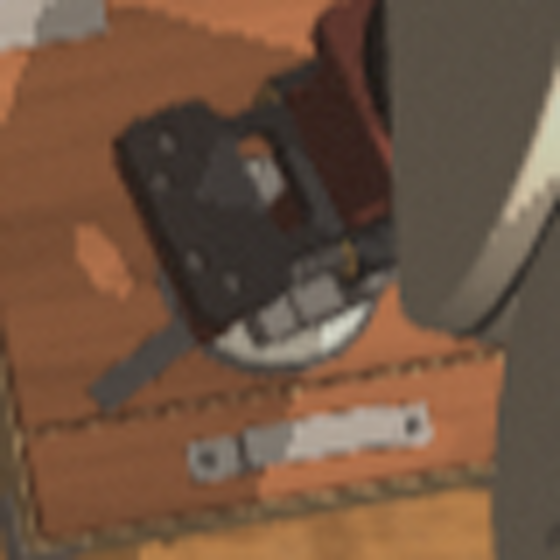

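The key sits over the bar, and the tongue has swung clear of the keeper: its tip is at about (105,395) in the top crop and the keeper at about (310,440). I'll measure its angle.

Run:
```python
from h import *
p=ctrl.get_image('top');u,v=px(p,[608,-160,90])[0].astype(int)
f=lambda a,b,z:ray(p,u-40+(a+.5)/7-.5,v-35+(b+.5)/7-.5,z)[:2]
b=f(100,392,73); d=np.array([608.7,-159.7])-b; print(b,np.hypot(*d),np.arctan2(d[1],d[0]))
k0,k1=f(210,460,84),f(415,424,84); d=k1-k0;print('keeper',k0,k1,np.arctan2(d[1],d[0])+np.pi/2)
```

```text
[562.39087489 -97.3330634 ] 77.67991921507259 -0.9320952139889024
keeper [ 535.72328211 -132.76895935] [ 548.53023759 -204.81553115] 0.17592181201464685
```

Latch is ≈1.1 rad. I'll add a little margin, ease back off the bar, then lift.

```bash
python3 -m handwheel '[[[0,0,0.05],[-0.5,-0.3,0],0],[[0,0,0.04],[0,0,0],0],[[0,0,0],[0,0,0],0],[[0,0,0],[0,0,0],0],[[0,0,0],[0,0,0],0],[[0,0,-0.05],[0,0,0],0],[[0,0,-0.06],[0,0,0],0],[[0,0,-0.05],[0,0,0],0],[[0,0,0],[0,0,0],0],[[0,0,0],[0,0,0],0]]' ; python3 m.py 608.5 -159.5 200 -1.09
```

```text
t: 17.08
ee_pos: [608.8, -160.5, 132.1]
orientation: [2.689, -1.62, 0.002]
ft_force: [-0.9, -0.0, -1.8]
width: 13.6
t 17.08 pos [ 608.8 -160.5  132.1] yaw -1.085 w 13.6 F [-0.9 -0.  -1.8] M [-0.02  0.03  0.04] q1,q6 [-0.28  0.81]
turn [ 0.001 -0.002  0.005] shift before turn [ -0.9  -0.1 -67.9] after turn [ -1.   -0.2 -67.9]
```

```bash
python3 -m handwheel '[[[0,0,0],[0,0,-4],0],[[0,0,0],[0,0,-4],0],[[0,0,0],[0,0,-4],0],[[0,0,0],[0,0,-4],0],[[0,0,0],[0,0,-4],0],[[0,0,0],[0,0,-15],0],[[0,0,0],[0,0,-20],0],[[0,0,0],[0,0,-20],0],[[0,0,0],[0,0,-10],0],[[0,0,0],[0,0,0],0]]' ; python3 m.py 450 20 200 -1.09
python3 - <<'E'
from h import *
for n in('scene','top'):
    p=ctrl.get_image(n);save(p,'l5%s.png'%n)
E
```

```text
t: 17.92
ee_pos: [608.4, -160.1, 222.9]
orientation: [2.686, -1.625, 0.001]
ft_force: [1.3, 0.3, -2.5]
width: 13.8
t 17.92 pos [ 608.4 -160.1  222.9] yaw -1.088 w 13.8 F [ 1.3  0.3 -2.5] M [-0.03 -0.03 -0.01] q1,q6 [-0.28  0.81]
turn [ 0.002 -0.001  0.002] shift before turn [-233.1   56.7   22.7] after turn [-233.    57.1   22.9]
```

View pics/l5scene.png

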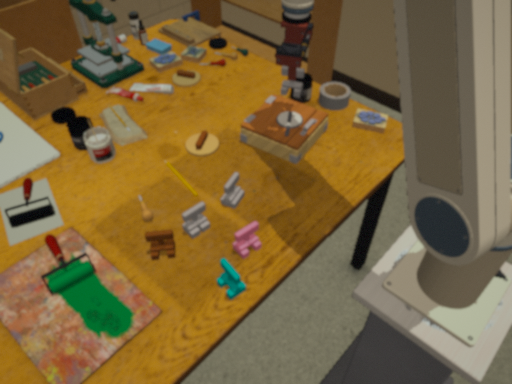

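View pics/l5top.png

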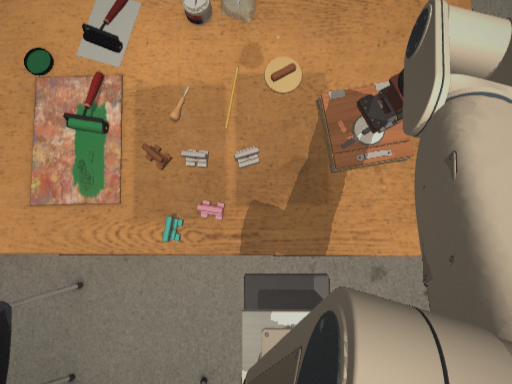

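The key is off the latch and the tongue stays turned, visible at about (350,140) in the top picture. The area near world (455,20), about (295,190) in the top picture, is empty, so I'll set the key down there.

```bash
python3 -m handwheel '[[[0.002,-0.001,0],[-15,4,0],0],[[0,0,0],[-28,7,0],0],[[0,0,0],[-32,8,0],0],[[0,0,0],[-32,8,0],0],[[0,0,0],[-32,8,0],0],[[0,0,0],[-28,7,0],0],[[0,0,0],[-20,4,0],0],[[0,0,0],[-8,2,0],0],[[0,0,0],[0,0,0],0],[[0,0,0],[0,0,0],0]]' ; python3 m.py 455 20 130 -1.09
```

```text
t: 18.85
ee_pos: [462.2, -4.6, 209.3]
orientation: [2.679, -1.625, -0.027]
ft_force: [0.1, 0.5, -1.8]
width: 13.6
t 18.85 pos [462.2  -4.6 209.3] yaw -1.091 w 13.6 F [ 0.1  0.5 -1.8] M [-0.04 -0.03  0.05] q1,q6 [-0.04  1.05]
turn [ 0.016  0.01  -0.001] shift before turn [-24.3  -6.3  79.5] after turn [-25.1  -5.   79.3]
```

```bash
python3 -m handwheel '[[[0.016,0.010,0],[0,0,0],0],[[0,0,0],[-12,-2,0],0],[[0,0,0],[-9,-2,5],0],[[0,0,0],[0,0,15],0],[[0,0,0],[0,0,20],0],[[0,0,0],[0,0,20],0],[[0,0,0],[0,0,20],0],[[0,0,0],[0,0,10],0],[[0,0,0],[0,0,0],0],[[0,0,0],[0,0,0],0]]' ; python3 m.py 455 20 58 -1.09
```

```text
t: 19.68
ee_pos: [462.0, 17.6, 114.4]
orientation: [-2.678, 1.635, -0.012]
ft_force: [1.0, 0.1, -2.0]
width: 14.0
t 19.68 pos [462.   17.6 114.4] yaw -1.096 w 14.0 F [ 1.   0.1 -2. ] M [-0.03  0.    0.07] q1,q6 [0.01 1.11]
turn [-0.008 -0.004 -0.006] shift before turn [-5.6  5.5 56.4] after turn [-5.4  5.1 56.4]
```

```bash
python3 -m handwheel '[[[-0.008,-0.004,0],[0,0,0],0],[[0,0,0],[0,0,10],0],[[0,0,0],[0,0,12],0],[[0,0,0],[0,0,12],0],[[0,0,0],[0,0,9],0],[[0,0,0],[0,0,5],0],[[0,0,0],[0,0,0],0],[[0,0,0],[0,0,0],0],[[0,0,0],[0,0,0],0],[[0,0,0],[0,0,0],0]]' ; python3 m.py 455 20 55 -1.09
```

```text
t: 20.52
ee_pos: [467.3, 18.1, 67.1]
orientation: [-2.677, 1.635, -0.013]
ft_force: [0.9, -0.1, -1.9]
width: 13.8
t 20.52 pos [467.3  18.1  67.1] yaw -1.097 w 13.8 F [ 0.9 -0.1 -1.9] M [ 0.    0.05 -0.04] q1,q6 [0.01 1.11]
turn [-0.008 -0.004 -0.007] shift before turn [-7.3 10.2 12. ] after turn [-7.3 10.  12.1]
```

```bash
python3 -m handwheel '[[[-0.008,-0.004,0],[0,0,0],0],[[0,0,0],[0,0,0],0],[[0,0,0],[0,0,3],0],[[0,0,0],[0,0,3],0],[[0,0,0],[0,0,3],0],[[0,0,0],[0,0,1.5],0],[[0,0,0],[0,0,0],0],[[0,0,0],[0,0,0],0],[[0,0,0],[0,0,0],0],[[0,0,0],[0,0,0],0]]' ; python3 m.py 455 20 54.4 -1.09
```

```text
t: 21.35
ee_pos: [468.2, 18.1, 56.7]
orientation: [-2.68, 1.638, -0.003]
ft_force: [-0.2, 0.0, -2.7]
width: 14.1
t 21.35 pos [468.2  18.1  56.7] yaw -1.097 w 14.1 F [-0.2  0.  -2.7] M [-0.07  0.02  0.02] q1,q6 [0.01 1.11]
turn [-0.002 -0.001 -0.007] shift before turn [-7.7 10.9  2.2] after turn [-7.8 10.8  2.3]
```

```bash
python3 -m handwheel '[[[-0.002,-0.001,0],[0,0,1],0],[[0,0,0],[0,0,1],0],[[0,0,0],[0,0,0.5],0],[[0,0,0],[0,0,0],0],[[0,0,0],[0,0,0],0],[[0,0,0],[0,0,0],0],[[0,0,0],[0,0,0],0],[[0,0,0],[0,0,0],0],[[0,0,0],[0,0,0],0],[[0,0,0],[0,0,0],0]]' ; python3 m.py 455 20 54.4 -1.09
```

```text
t: 22.18
ee_pos: [468.4, 18.2, 54.3]
orientation: [2.681, -1.638, 0.0]
ft_force: [0.2, 0.4, -2.6]
width: 13.9
t 22.18 pos [468.4  18.2  54.3] yaw -1.097 w 13.9 F [ 0.2  0.4 -2.6] M [-0.01  0.03  0.02] q1,q6 [0.01 1.11]
turn [-0.    -0.    -0.007] shift before turn [-7.8 11.1 -0.1] after turn [-7.8 11.  -0.1]
```

```bash
python3 -m handwheel '[[[0,0,0],[0,0,0.7],0],[[0,0,0],[0,0,0],0],[[0,0,0],[0,0,0],0],[[0,0,0],[0,0,0],0],[[0,0,0],[0,0,0],0],[[0,0,0],[0,0,0],0],[[0,0,0],[0,0,0],0],[[0,0,0],[0,0,0],0],[[0,0,0],[0,0,0],0],[[0,0,0],[0,0,0],0]]' ; python3 m.py 455 20 54.4 -1.09
```

```text
t: 23.02
ee_pos: [468.8, 18.2, 54.3]
orientation: [-2.68, 1.638, -0.001]
ft_force: [-0.9, -0.3, -0.5]
width: 13.7
t 23.02 pos [468.8  18.2  54.3] yaw -1.097 w 13.7 F [-0.9 -0.3 -0.5] M [-0.02  0.02  0.01] q1,q6 [0.01 1.11]
turn [-0.001 -0.    -0.007] shift before turn [-7.9 11.5 -0.1] after turn [-7.9 11.4 -0.1]
```

The weight has come off, so the key is on the worktop. Releasing, then lifting straight up.

```bash
python3 -m handwheel '[[[0,0,0],[0,0,0],0.4],[[0,0,0],[0,0,0],0.4],[[0,0,0],[0,0,0],0.4],[[0,0,0],[0,0,0],0.4],[[0,0,0],[0,0,-4],0.4],[[0,0,0],[0,0,-8],0.4],[[0,0,0],[0,0,-15],0.4],[[0,0,0],[0,0,-15],0.4],[[0,0,0],[0,0,-15],0.4],[[0,0,0],[0,0,-15],0.4]]' ; python3 -m handwheel '[[[0,0,0],[0,0,-20],0.4],[[0,0,0],[0,0,-25],0.4],[[0,0,0],[0,0,-25],0.4],[[0,0,0],[0,0,-25],0.4],[[0,0,0],[10,30,0],0.4],[[0,0,0],[20,30,0],0.4],[[0,0,0],[30,20,0],0.4],[[0,0,0],[30,0,0],0.4],[[0,0,0],[30,0,0],0.4],[[0,0,0],[10,0,0],0.4]]';python3 m.py 350 -350 230 -1.09
python3 - <<'E'
from h import *
for n in('scene','top'):
    p=ctrl.get_image(n);save(p,'e%s.png'%n)
E
```

```text
t: 23.85
ee_pos: [466.9, 18.2, 129.0]
orientation: [2.679, -1.637, -0.006]
ft_force: [0.8, -0.6, -0.1]
width: 34.7
t: 24.68
ee_pos: [455.1, -137.0, 242.0]
orientation: [-2.682, 1.627, -0.017]
ft_force: [0.2, -0.4, 0.9]
width: 35.2
t 24.68 pos [ 455.1 -137.   242. ] yaw -1.09 w 35.2 F [ 0.2 -0.4  0.9] M [-0.05 -0.01  0.02] q1,q6 [-0.32  0.77]
turn [-0.01  -0.007 -0.   ] shift before turn [140.2 191.7  11.2] after turn [140.2 191.7  12. ]
```

View pics/escene.png

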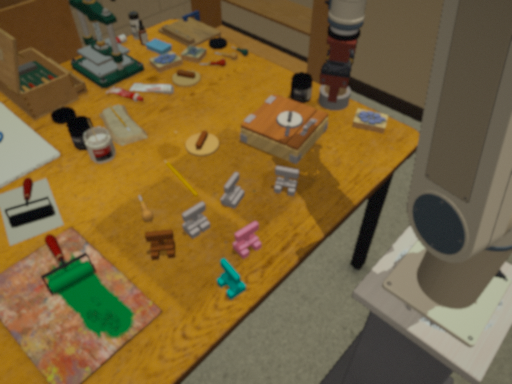

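View pics/etop.png

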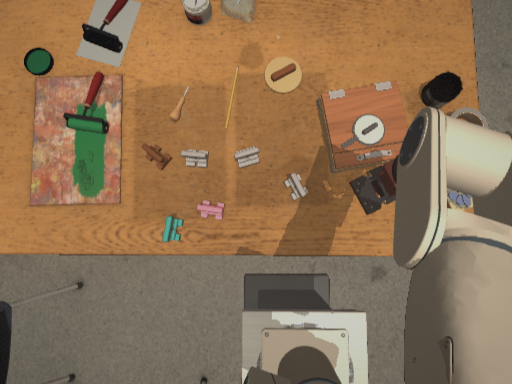

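The key stands at (295,186) in the top picture and (286,180) in the scene picture. The other two grey keys are unmoved at (195,158) and (247,156), and the tongue points to about (347,145). I'll check the numbers.

Run:
```python
from h import *
ps=[ctrl.get_image('scene'),ctrl.get_image('top')]; p=ps[1]
q,f,_=fitkey(ps,[468,18,-1.1]); print('placed',q.round(2),round(f,2))
for n,p_ in zip('st',ps):
  for k in('key_wide_mid','key_narrow_mid','key_blank_mid'):
    for r in ctrl.spot_point(p_,k)[:6]: print(n,k,round(r['score'],2),w(p_,r['position']).round(0))
save(p,'e2.png',cv2.resize(p['pixels'][95:165,330:410],None,fx=7,fy=7,interpolation=cv2.INTER_CUBIC))
u,v=px(ps[0],[468,18,39])[0].astype(int); save(p,'e3.png',cv2.resize(ps[0]['pixels'][v-35:v+35,u-35:u+35],None,fx=7,fy=7,interpolation=cv2.INTER_CUBIC))
```

```text
placed [470.36  17.85  -1.09] 0.21
s key_wide_mid 0.96 [554. 386.  33.]
s key_wide_mid 0.84 [358. 344.  36.]
s key_wide_mid 0.65 [470.  15.  41.]
s key_wide_mid 0.64 [412. 237.  38.]
s key_blank_mid 0.73 [545. 146.  37.]
t key_wide_mid 0.93 [553. 381.  41.]
t key_wide_mid 0.89 [359. 343.  39.]
t key_wide_mid 0.74 [411. 238.  36.]
t key_wide_mid 0.55 [468.  21.  36.]
t key_narrow_mid 0.8 [552. 277.  37.]
t key_blank_mid 0.91 [554. 146.  36.]
t key_blank_mid 0.58 [469.  19.  37.]
```

View pics/e2.png

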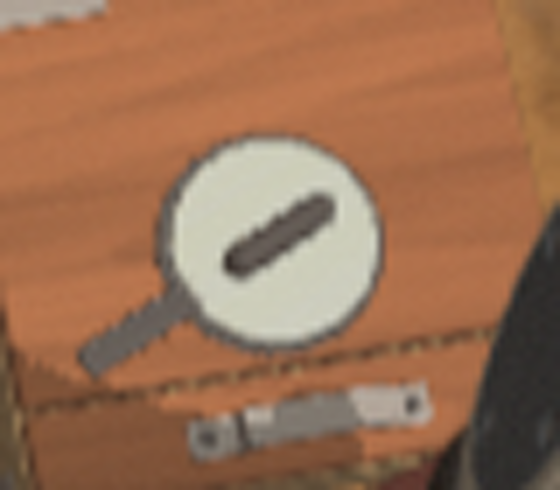

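View pics/e3.png

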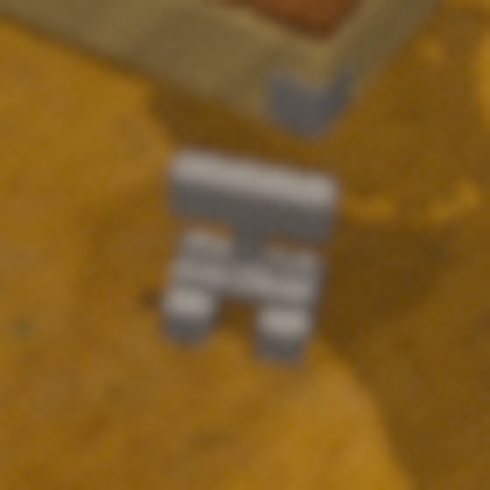

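The latch bar and tongue are at about -0.98 rad in world yaw against ≈0.18 for the case, so the latch is ≈1.16 rad. The placed key stands upright and the gripper is clear. Handing in.

```bash
python3 -c "
from workcell import ctrl
print(ctrl.get_obs()['t'],ctrl.get_obs()['qvel'].round(3)); print(ctrl.close_job())"
```

```text
25.1833 [-0.005  0.003 -0.005  0.002  0.    -0.002]
the job is handed in; nothing more can be done
None
```

I unlocked the case with the wide-slotted grey key and set the key aside. I handed the job in at 25.2 s; no verdict is reported.

- **Seating and turning:** I set the key down over the latch bar, with its middle about 40 mm above the bar point. I then turned the latch clockwise and lifted the key off. Wrist forces read between moves stayed at a few newtons.
- **Latch:** in the last top picture it stands at about 1.16 rad, with the tongue well clear of the keeper.
- **Placed key:** it stands upright at about (470, 18) mm. Its silhouette fit was 0.21, a little looser than the 0.16 before the grasp.
- **Other keys:** both are still standing where they started.
- **Robot:** the gripper was clear of everything and at rest.

Some network reports disagreed with the pictures:
- The networks also reported the brown, pink and turquoise look-alikes as the fitting key. I ruled them out by colour.
- In the last check one report called the placed key the blank (score 0.58). Its open slot shows clearly in the enlarged crop.
- The narrow key was missed in the last scene picture but found in the top one.

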